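Load the microscope accessory tray and hold it up level

ROBOT

A 6-joint arm with a two-finger parallel gripper is mounted at the origin on a cart in front of the work surface, level with it; the furniture and walls round the work are solid. World frame = base frame: x ahead of the robot, y to its left, z up, the work surface at z = 0. Lengths are in m, angles in rad, forces in N, time in s.
With the tool pointing down it reaches from about 0.3 to 0.775 m from the base axis. Payload 14.6 kg.
Tool frame: the origin (TCP) lies at the very end of the fingers, on their centre line; the grasp point (between the pads) lies 19 mm behind it (ctrl.grasp_offset is the distance from the TCP to the grasp point, in m); z points along the fingers, y is the line along which they close (so a half turn about z gives the same grasp; the last joint's range is limited). The gripper opens to 94 mm and grips with 3 to 60 N. Pads are 16 mm wide; open, the fingers measure 119 mm over their backs; the gripper's body (75 mm by 177 mm) begins 78 mm behind the grasp point.
Start: joints at [-1.283, 0.3, 1.521, -0, 1.321, -0.067], TCP at [0.191, -0.516, 0.205] pointing down, gripper open.
Joint ranges: [-3.03, 3.03], [-0.79, 2.21], [0.23, 2.52], [-1.04, 4.18], [0, 3.07], [-2.55, 2.55]. Speed limits (rad/s): [2.22, 2.22, 2.57, 3.14, 3.14, 3.14].

INTERFACE

Orientations are given as [roll, pitch, yaw] about the fixed x, y, z axes, in that order (R = Rz(yaw) Ry(pitch) Rx(roll)).
In Python, from station import ctrl gives the robot as it stands.
- The arm moves only by the tool step_arm, never from a script. Its argument "plan" is a list that holds one entry, the list of rows, each a list of 6 numbers: the shift along the tool's x, y, z in units of 30 mm (1.0 is 30 mm), then the turn, a rotation vector about the tool's x, y, z in units of 6 degrees (1.0 is 6 degrees). In form: [[[dx, dy, dz, wx, wy, wz], ...]]. A call has 1 to 8 rows; each row is the pose to reach, as a shift and turn from the pose commanded when the call began, along the tool's axes at that moment; what a row does not reach only later rows make up. A row lasts 1/12 s, in which the tool goes at most 41.7 mm and 7.16 degrees, less where a joint would pass 70% of its speed; a pose out of reach is approached as far as the arm can. A call with a gripper value outside its range is refused whole. "grip" is the opening, from 0 (shut) to 1 (fully open), set as the call begins (left out, the last holds). The fingers move at their own pace and stop on an object; "squeeze" is the grip in N (left out, the last holds). Time passes only in rows, so rows that repeat a pose let the fingers close. It gives the time, the measured TCP pose, the force, the opening and the grip force at its end, in the units of the state.
- ctrl.get_obs(): the state, without advancing time (a new reading comes with each control period).
- ctrl.camera(name): name is "side" or "top"; returns the picture (384x512x3 uint8, red, green, blue); there is no depth.
- ctrl.camera_model(name): a dict with "intrinsics" (3x3 intrinsics, pixels), "k1" (the pictures are not rectified: a ray, as slopes to the right and down, at radius r is drawn at 1 + k1 r^2 times it, then the intrinsics apply), "R" (3x3) and "t" (3): a world point X has camera coordinates R X + t. Camera axes: x right, y down, z forward; pixel columns grow to the right and rows downward; lengths in m; the calibration is good to about 2 mm. A picture is of the moment at which its call begins. camera_model takes no time and is no camera call.
- ctrl.hand_in(): hands the job in; it is judged then, once.
Trained networks look in the newest picture that a camera, given by its name, has taken for a name from the list of things; names that differ only in an ending like _2 or _b are one class to them, and where a whole thing is asked for, a point or a joint stands for the part that bears it (a point fixed in the world has none). Each returns a list of dicts, best first, with "confidence" (0 to 1); they miss things now and then, are a little off and sometimes report something else, mostly with a low value. They report only what shows in the picture. A call takes as long as a camera call. They do not tell look-alikes from the thing itself.
- ctrl.masks_of(query, camera): "pixels" (384x512 bool, what is visible of it) and "at" ([column, row] in pixels, amid what is visible of it).
- ctrl.place_of(query, camera): "at" ([column, row] in pixels: a listed point, or the origin of a listed thing).
The state is a dict: "time_s": time; "qpos": joint angles; "joint_vel": joint speeds; "tau": joint torques, N m; "ee_pos": TCP position; "eef_rot": TCP orientation; "force": force on the tool from outside, world axes, zero at the start; "moment": the same for the moment, N m; "grip_width": finger opening in m; "grip_force": force on a finger pad.
Only numpy, scipy, OpenCV 4.12 (cv2) and the standard library are available. Lean on these libraries where they do the work, as an engineer would, in place of code of your own. Each camera call takes 0.05 s, during which the arm holds its last target. There are 200 camera calls.

TASK

Stand the white dropper bottle and the amber can with the black lid upright on the aluminium carrying tray, one on each of its two round dark pads (either way round), while the tray stands on the desk. Then take the tray by its black grip bar, lift it straight up to about 10 cm above the desk and keep it there, level and still with both things standing on it; finish while holding it. Never tip the bottle, the can or the tray over, and leave the spare eyepiece and the all-black can where they are.

Things in the scene. Friction and masses are not known exactly. Their poses are not given: they have to be found in the camera images.
- tray: Loose shallow aluminium tray on the desk, 210 mm long (its x, within 20 degrees of straight away from the robot) x 110 mm wide (y), 0.35 kg, floor 3 mm, rim 12 mm high. Origin: centre of its underside, z up. Across its middle (x = 0) stands a bridge handle: uprights 16 mm wide in x at y = +-49.5 mm carry a black grip bar, its top 82 mm above the underside.
- pad_far (a point): Centre of the round dark pad (60 mm across, flush with the floor) at the tray's +x end, 70 mm from the middle, on the tray floor 3 mm above the underside
- pad_near (a point): Centre of the like pad at the tray's -x end, 70 mm from the middle, on the tray floor
- grip (a point): Centre of the tray's black grip bar, 75 mm above the tray's underside; the bar runs along the tray's y and is pinched across the tray's x (12 mm wide, 14 mm high, 95 mm free length between the uprights)
- dropper_bottle: Small white dropper bottle with black dropper cap, 29 mm in diameter up to a height of about 50 mm, 76 mm high in all, about 0.05 kg, standing loose on the desk right of the tray. Origin: centre of its underside, z up. Farther right stands a white drawer box 100 mm high, its left side at world y = 0.12
- amber_can: Amber screw-top can with black lid, 38 mm in diameter (lid 40 mm, from 29 mm up), 42 mm high, about 0.06 kg, standing loose on the desk right of the tray. Origin: centre of its underside, z up
- eyepiece: Bystander: spare eyepiece, black on a white barrel, 33 mm across, 45 mm high, standing behind the work, beyond the bottle and the can. Origin: centre of its underside
- black_can: Bystander: all-black can, 36 mm across, 50 mm high, standing behind the tray. Origin: centre of its underside
Things that resemble listed ones, but are neither listed nor needed, are in the scene too. Of the things that look like the dropper_bottle, take the one that is farthest to the robot's right at the start.

How it is judged:
By the outcome, as a careful person would: the job done as asked, in the order asked, and still so for the second after the job is handed in, while the arm keeps its last pose, push and grip.
It also fails if it takes over 58 s, if anything falls off the work surface, if the arm or the gripper's body presses on something with over 40 N, if the wrist force passes 120 N, or if a joint passes its speed limit or range.

## Working session

There is one attempt and no reset: what is moved stays moved. The work goes in short steps, Python scripts to look and compute and a tool call to move; the robot and the scene stay as the last step left them, time stands still between calls to the robot, and variables do not carry over. Pictures are saved under pics/ and viewed, at most 10 in all, crops included, and the job is handed in when it is done.

Besides the shell and the picture viewer there is one more tool, called after "Request:" as name([rows], argument=value, ...), one row to a line, values as JSON. step_arm: Moves the arm, as the interface text tells. Its arguments: {"type":"object","properties":{"plan":{"type":"array","items":{"type":"array","items":{"type":"array","items":{"type":"number"}}}},"grip":{"type":"number"},"squeeze":{"type":"number"}},"required":["plan"]}

```bash
ls; mkdir -p pics
cat > h.py <<'E'
import numpy as np, cv2
from station import ctrl
from scipy.spatial.transform import Rotation as Ro
def ray(cam,px):
    m=ctrl.camera_model(cam);K=np.array(m["intrinsics"]);R=np.array(m["R"]);t=np.array(m["t"])
    d=np.array([(px[0]-K[0,2])/K[0,0],(px[1]-K[1,2])/K[1,1]]);u=d.copy()
    for _ in range(30): u=d/(1+m["k1"]*(u@u))
    v=R.T@np.array([u[0],u[1],1]);return -R.T@t, v/np.linalg.norm(v)
def atz(cam,px,z):
    c,v=ray(cam,px);return c+v*(z-c[2])/v[2]
def tri(p1,p2,c1="side",c2="top"):
    a,u=ray(c1,p1);b,v=ray(c2,p2)
    s=np.linalg.lstsq(np.c_[u,-v],b-a,rcond=None)[0]
    P=a+u*s[0];Q=b+v*s[1];return (P+Q)/2,np.linalg.norm(P-Q)
def proj(cam,X):
    m=ctrl.camera_model(cam);K=np.array(m["intrinsics"]);c=np.array(m["R"])@X+np.array(m["t"])
    u=c[:2]/c[2];u=u*(1+m["k1"]*(u@u));return K[:2,:2]@u+K[:2,2]
def snap(cam,name):
    im=np.array(ctrl.camera(cam));cv2.imwrite(f"pics/{name}.png",im[:,:,::-1]);return im
E
python3 - <<'E'
from h import *
np.set_printoptions(precision=3,suppress=True)
a=snap("side","s0");b=snap("top","t0")
cv2.imwrite("pics/both0.png",cv2.resize(np.vstack([a,b])[:,:,::-1],None,fx=.78,fy=.78)) 
for c in("side","top"):
    m=ctrl.camera_model(c);print(c,-np.array(m["R"]).T@m["t"],np.array(m["R"])[2])
    for q in["tray","pad_far","pad_near","grip","dropper_bottle","amber_can","eyepiece","black_can"]:
        print(q,[(np.round(d["at"],1).tolist(),round(d["confidence"],2)) for d in ctrl.place_of(q,c)])
print(ctrl.get_obs())
E
```

```text
pics
side [ 0.531 -0.295  0.817] [-0.038  0.626 -0.779]
tray [([249.3, 180.9], 0.83)]
pad_far [([275.9, 183.9], 0.83)]
pad_near [([228.2, 182.6], 0.56)]
grip [([253.6, 163.0], 0.97)]
dropper_bottle [([308.3, 212.9], 0.61), ([191.0, 178.5], 0.58), ([284.1, 238.6], 0.48)]
amber_can [([239.8, 236.2], 0.53)]
eyepiece [([335.0, 255.8], 0.51)]
black_can [([330.2, 192.6], 0.68)]
top [0.381 0.26  0.901] [ 0.138  0.043 -0.989]
tray [([215.9, 211.2], 0.61)]
pad_far [([210.2, 181.6], 0.61)]
pad_near [([216.3, 242.2], 0.89)]
grip [([210.2, 207.0], 0.6)]
dropper_bottle [([288.9, 163.4], 0.69), ([260.4, 144.4], 0.66), ([215.8, 286.5], 0.58)]
amber_can [([295.3, 213.2], 0.84)]
eyepiece [([301.9, 115.5], 0.65), ([293.6, 164.7], 0.64), ([214.3, 208.4], 0.24)]
black_can [([223.4, 117.1], 0.64), ([295.1, 212.8], 0.46)]
{'time_s': 0.9, 'qpos': array([-1.283,  0.3  ,  1.521, -0.   ,  1.321, -0.067]), 'joint_vel': array([-0.001, -0.001, -0.001,  0.   , -0.   , -0.   ]), 'tau': array([ -0.002, -53.167, -35.292,   0.071,   0.021,  -0.   ]), 'ee_pos': array([ 0.191, -0.516,  0.205]), 'eef_rot': array([3.142, 0.   , 0.355]), 'force': array([ 0.18 , -0.32 ,  0.524]), 'moment': array([0.023, 0.058, 0.005]), 'grip_force': 0.0, 'grip_width': 0.09414578683760962}
```

Run:
```python
from h import *
np.set_printoptions(precision=4,suppress=True)
a=cv2.imread("pics/s0.png");b=cv2.imread("pics/t0.png")
a=a[130:290,160:370];b=b[90:320,180:340]
f=lambda i:cv2.resize(i,(int(i.shape[1]*580/i.shape[0]*.0+i.shape[1]*2.1),int(i.shape[0]*2.1)),interpolation=cv2.INTER_CUBIC)
A,B=f(a),f(b);H=max(A.shape[0],B.shape[0]);P=lambda i:cv2.copyMakeBorder(i,0,H-i.shape[0],0,5,0)
cv2.imwrite("pics/crop0.png",np.hstack([P(A),P(B)]))
for n,s,t in[("bottR",(284.1,238.6),(288.9,163.4)),("bottM",(308.3,212.9),(260.4,144.4)),("bottL",(191,178.5),(215.8,286.5)),("amber",(239.8,236.2),(295.3,213.2)),
 ("pf",(275.9,183.9),(210.2,181.6)),("pn",(228.2,182.6),(216.3,242.2)),("grip",(253.6,163),(210.2,207)),("tray",(249.3,180.9),(215.9,211.2)),("eye",(335,255.8),(301.9,115.5)),("blk",(330.2,192.6),(223.4,117.1))]:
    P,e=tri(s,t);print(n,P,e)
```

```text
bottR [0.564  0.2132 0.0048] 0.010865648365750474
bottM [0.6125 0.2777 0.0223] 0.005877034884033261
bottL [0.303  0.3767 0.0099] 0.00192680164986648
amber [0.4553 0.2031 0.0167] 0.003929618027513017
pf [ 0.5324  0.392  -0.0093] 0.002162235357340876
pn [ 0.4001  0.3776 -0.0001] 0.006733628776934124
grip [0.4692 0.3796 0.081 ] 0.005983428094518748
tray [0.4622 0.3753 0.0168] 0.00292047632203553
eye [ 0.6826  0.1813 -0.0083] 0.0027161213952665024
blk [0.6766 0.3602 0.0075] 0.004336850866620554
```

View pics/both0.png

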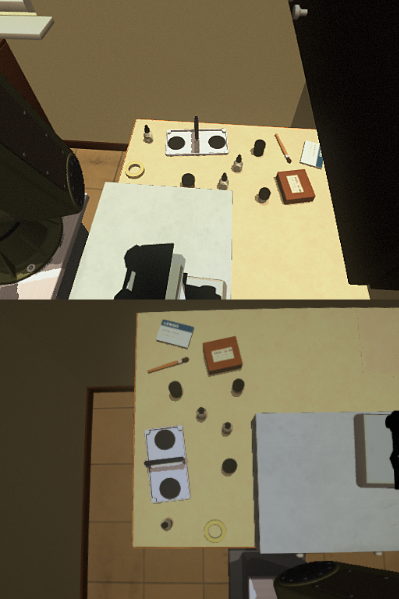

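View pics/crop0.png

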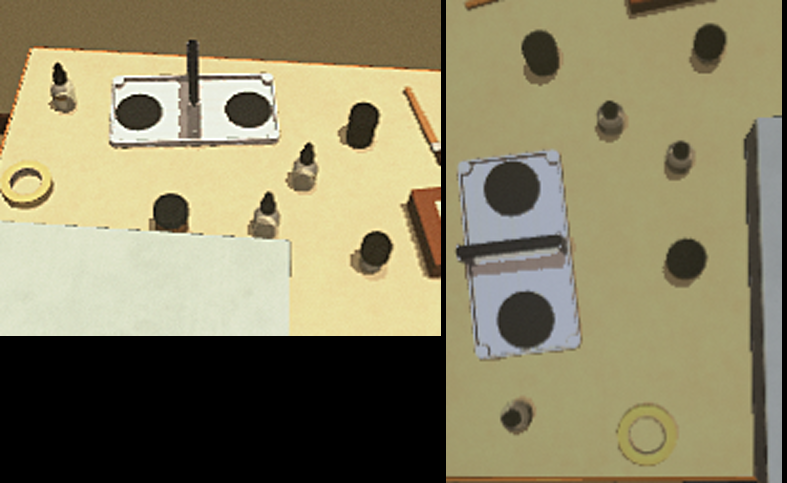

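The side picture (crop scale 2.1) shows three bottle look-alikes: (191,178) left of the tray, (308,213), and (284,238) beside the box. In the top picture they are at (216,287), (260,144) and (289,163). The rightmost is (284,238) / (289,163), with y≈0.21, so I take that one. For the can, black-topped candidates are side (240,236) with an amber base, (330,193) all-black, and (335,256) the eyepiece on a white barrel. I take (240,236) / top (295,213). Next I refine the poses by fitting silhouettes.

```bash
cat > fit.py <<'E'
from h import *
from scipy.optimize import minimize
import sys
def hull(cam,pts,S=4):
    im=np.zeros((384*S//S*S,512*S),np.uint8)
    return im
def draw(cam,parts,S=4):
    im=np.zeros((384*S,512*S),np.uint8)
    for P in parts:
        q=np.array([proj(cam,p) for p in P]);q=((q+.5)*S).astype(np.float32)
        cv2.fillConvexPoly(im,cv2.convexHull(q).astype(np.int32),255)
    return cv2.resize(im,(512,384),interpolation=cv2.INTER_AREA)/255.
th=np.linspace(0,2*np.pi,24,endpoint=False)
circ=lambda x,y,r,z:[np.array([x+r*np.cos(a),y+r*np.sin(a),z]) for a in th]
def bottle(p,z0=0):
    x,y=p[:2];return [circ(x,y,.0145,z0)+circ(x,y,.0145,z0+.044)+circ(x,y,.008,z0+.05),circ(x,y,.0085,z0+.05)+circ(x,y,.004,z0+.076)]
def can(p,z0=0):
    x,y=p[:2];return [circ(x,y,.019,z0)+circ(x,y,.019,z0+.029),circ(x,y,.02,z0+.029)+circ(x,y,.02,z0+.042)]
def tray(p,z0=0):
    x,y,t=p;c,s=np.cos(t),np.sin(t)
    B=lambda a,b,d:[np.array([x+c*u-s*v,y+s*u+c*v,z0+w]) for u in a for v in b for w in d]
    return [B((-.105,.105),(-.055,.055),(0,.012)),B((-.008,.008),(.0475,.0555),(0,.082)),B((-.008,.008),(-.0555,-.0475),(0,.082)),B((-.006,.006),(-.0555,.0555),(.068,.082))]
def best(q,cam,near):
    L=ctrl.masks_of(q,cam)
    L=[d for d in L if np.hypot(*(np.array(d["at"])-near))<14]
    return np.array(L[0]["pixels"],float) if L else None
def boxmask():
    im=np.zeros((384,512),np.uint8)
    e=np.array([proj("side",np.array([x,.12,.1])) for x in np.linspace(.2,.6,9)])
    return e
def fit(model,q,p0,z0=0,cams=("side","top"),excl=None):
    M={}
    for c in cams:
        near=np.mean([proj(c,v) for P in model(p0,z0) for v in P],0)
        m=best(q,c,near)
        if m is not None: M[c]=m
        else: print("no mask",q,c)
    def cost(p,cs=None):
        s=0
        for c in (cs or M):
            d=draw(c,model(p,z0));m=M[c]
            if excl and c in excl: d=d*excl[c];m=m*excl[c]
            s+=np.abs(d-m).sum()/m.sum()
        return s
    n=len(p0);out={}
    for cs in [list(M)]+[[c] for c in M]:
        sx=np.vstack([p0]+[np.array(p0)+(np.eye(n)[i]*(.012 if i<2 else .1)) for i in range(n)])
        r=minimize(cost,p0,args=(cs,),method="Nelder-Mead",options=dict(initial_simplex=sx,xatol=2e-4,fatol=1e-4))
        print(q,cs,np.round(r.x,4),round(r.fun,3));out.setdefault("p",r.x)
    return out["p"]
E
python3 - <<'E'
from fit import *
a=snap("side","s1");b=snap("top","t1")
# visible part not hidden by the box in side view (dilute box edge line)
e=np.array([proj("side",np.array([x,.12,.1])) for x in np.linspace(.3,.65,8)]);print(np.round(e[[0,-1]],1))
w=np.zeros((384,512));
for c in range(512): w[:max(0,int(np.interp(c,e[:,0],e[:,1]))-2),c]=1
w[:,298:]=1
ex={"side":w}
fit(bottle,"dropper_bottle",[.564,.213],excl=ex)
fit(can,"amber_can",[.455,.203],excl=ex)
fit(tray,"tray",[.465,.385,.1])
E
```

```text
[[161.7 243.6]
 [329.4 254.7]]Traceback (most recent call last):
  File "<stdin>", line 9, in <module>
  File "fit.py", line 48, in fit
    r=minimize(cost,p0,args=(cs,),method="Nelder-Mead",options=dict(initial_simplex=sx,xatol=2e-4,fatol=1e-4))
    res = _minimize_neldermead(fun, x0, args, callback, bounds=bounds,
                               **options)
    fxr = func(xr)
    fx = function(np.copy(x), *(wrapper_args + args))
  File "fit.py", line 41, in cost
    d=draw(c,model(p,z0));m=M[c]
  File "fit.py", line 10, in draw
    q=np.array([proj(cam,p) for p in P]);q=((q+.5)*S).astype(np.float32)
                ~~~~^^^^^^^
  File "h.py", line 16, in proj
    m=ctrl.camera_model(cam);K=np.array(m["intrinsics"]);c=np.array(m["R"])@X+np.array(m["t"])
ValueError: time passes only in moves, steps and waits
```

```bash
python3 - <<'E'
s=open("h.py").read()
s=s.replace("def ray(","_c={}\ndef model(n):\n    if n not in _c: _c[n]={k:np.array(v) for k,v in ctrl.camera_model(n).items()}\n    return _c[n]\ndef ray(",1).replace("m=ctrl.camera_model(cam)","m=model(cam)")
open("h.py","w").write(s)
f=open("fit.py").read();i=f.index("def hull");j=f.index("def draw");open("fit.py","w").write(f[:i]+f[j:])
E
python3 - <<'E'
from fit import *
a=snap("side","s1");b=snap("top","t1")
print("box edge side",atz("side",(165,236.3),.1),atz("side",(297,244.5),.1),"top",atz("top",(327.5,200),.1),atz("top",(327.5,200),0.),atz("top",(327,147),.1))
w=np.zeros((384,512))
for c in range(512): w[:int(np.interp(c,[165,297],[236.3,244.5]))-2,c]=1
w[:,299:]=1
ex={"side":w}
fit(bottle,"dropper_bottle",[.564,.213],excl=ex)
fit(can,"amber_can",[.455,.203],excl=ex)
fit(tray,"tray",[.465,.385,.1])
E
```

```text
box edge side [0.3030919  0.13815879 0.1       ] [0.58301453 0.13945209 0.1       ] top [0.47507945 0.14537551 0.1       ] [0.48687151 0.1311133  0.        ] [0.58151345 0.14267783 0.1       ]
dropper_bottle ['side', 'top'] [0.5632 0.2098] 0.31
dropper_bottle ['side'] [0.5634 0.2056] 0.133
dropper_bottle ['top'] [0.562  0.2107] 0.099
amber_can ['side', 'top'] [0.4564 0.2072] 0.18
amber_can ['side'] [0.4568 0.2072] 0.05
amber_can ['top'] [0.4559 0.2076] 0.127
tray ['side', 'top'] [0.4675 0.3816 0.1074] 0.109
tray ['side'] [0.4678 0.3829 0.1093] 0.072
tray ['top'] [0.4665 0.3813 0.1106] 0.031
```

```bash
cat > go.py <<'E'
import sys; from h import *
# go.py x y z yaw : shift/turn in move units from measured pose
v=list(map(float,sys.argv[1:5]));o=ctrl.get_obs()
R=Ro.from_euler("xyz",o["eef_rot"]);T=Ro.from_euler("xyz",[np.pi,0,v[3]])
d=R.inv().apply(np.array(v[:3])-o["ee_pos"])/.03;w=(R.inv()*T).as_rotvec(degrees=True)/6
print(np.round(o["time_s"],2),np.round(o["ee_pos"],4),np.round(o["eef_rot"],3),"F",np.round(o["force"],1),"grip",np.round(o["grip_width"],4),np.round(o["grip_force"],1))
print("units",np.round(d,2),np.round(w,2))
E
python3 go.py .456 .207 .205 1.679
```

```text
1.5 [ 0.1911 -0.5157  0.2055] [3.142 0.    0.355] F [0.6 0.1 1.4] grip 0.0938 0.0
units [ 1.665e+01 -1.952e+01  1.000e-02] [  0.     0.   -12.65]
```

Request:
step_arm([
  [[0.9,-1.0,0,0,0,-0.8],[1.7,-2.0,0,0,0,-1.6],[2.6,-3.0,0,0,0,-2.4],[3.4,-4.0,0,0,0,-3.2],[4.2,-4.9,0,0,0,-4.0],[5.0,-5.9,0,0,0,-4.8],[5.9,-6.9,0,0,0,-5.6],[6.7,-7.9,0,0,0,-6.4]],
], grip=0.7)

```text
time_s: 2.17
ee_pos: [0.2974, -0.2219, 0.2056]
eef_rot: [3.141, 0.0, 1.029]
force: [-0.2, 0.1, -0.2]
grip_width: 0.0658
grip_force: 0.0
```

```bash
python3 go.py .456 .207 .205 1.679
```

```text
2.17 [ 0.2974 -0.2219  0.2056] [3.141 0.    1.029] F [-0.2  0.1 -0.2] grip 0.0658 0.0
units [14.97 -2.85  0.02] [ 0.01  0.   -6.21]
```

Request:
step_arm([
  [[1.0,-0.2,0,0,0,-0.8],[2.0,-0.4,0,0,0,-1.6],[3.0,-0.6,0,0,0,-2.4],[4.0,-0.8,0,0,0,-3.2],[5.0,-1.0,0,0,0,-4.0],[6.0,-1.2,0,0,0,-4.8],[7.0,-1.4,0,0,0,-5.6],[8.0,-1.6,0,0,0,-6.2]],
])

```text
time_s: 2.83
ee_pos: [0.381, 0.008, 0.2057]
eef_rot: [3.141, 0.0, 1.679]
force: [-0.1, -1.0, 1.0]
grip_width: 0.066
grip_force: 0.0
```

```bash
python3 go.py .456 .207 .205 1.679
```

```text
2.83 [0.381  0.008  0.2057] [3.141 0.    1.679] F [-0.1 -1.   1. ] grip 0.066 0.0
units [6.33 3.2  0.03] [ 0.01  0.   -0.  ]
```

Request:
step_arm([
  [[1.1,0.55,0,0,0,0],[2.2,1.1,0,0,0,0],[3.3,1.65,0,0,0,0],[4.4,2.2,0.3,0,0,0],[5.4,2.7,0.9,0,0,0],[6.0,3.0,1.8,0,0,0],[6.33,3.2,2.8,0,0,0],[6.33,3.2,3.0,0,0,0]],
])

```text
time_s: 3.5
ee_pos: [0.4552, 0.2062, 0.1112]
eef_rot: [-3.136, 0.001, 1.676]
force: [0.1, 0.3, -1.3]
grip_width: 0.0657
grip_force: 0.0
```

```bash
python3 - <<'E'
from h import *
a=snap("side","s2");b=snap("top","t2")
a=a[130:290,160:370];b=b[90:320,180:340]
f=lambda i:cv2.resize(i,None,fx=2.1,fy=2.1,interpolation=cv2.INTER_CUBIC)
A,B=f(a),f(b);H=max(A.shape[0],B.shape[0]);P=lambda i:cv2.copyMakeBorder(i,0,H-i.shape[0],0,5,0)
cv2.imwrite("pics/crop2.png",np.hstack([P(A),P(B)])[:,:,::-1])
o=ctrl.get_obs();x=o["ee_pos"]
for c in("side","top"): print(c,proj(c,x),proj(c,np.array([.456,.207,.042])))
E
python3 go.py .456 .207 .014 1.679
```

```text
side [239.58711376 211.36665533] [240.75129635 228.81435537]
top [297.80635311 209.45678532] [294.43242405 212.73996043]
3.6 [0.4559 0.2048 0.1145] [-3.139e+00  1.000e-03  1.675e+00] F [-0.4  0.1 -0.2] grip 0.066 0.0
units [0.07 0.02 3.35] [-0.03  0.01 -0.04]
```

View pics/crop2.png

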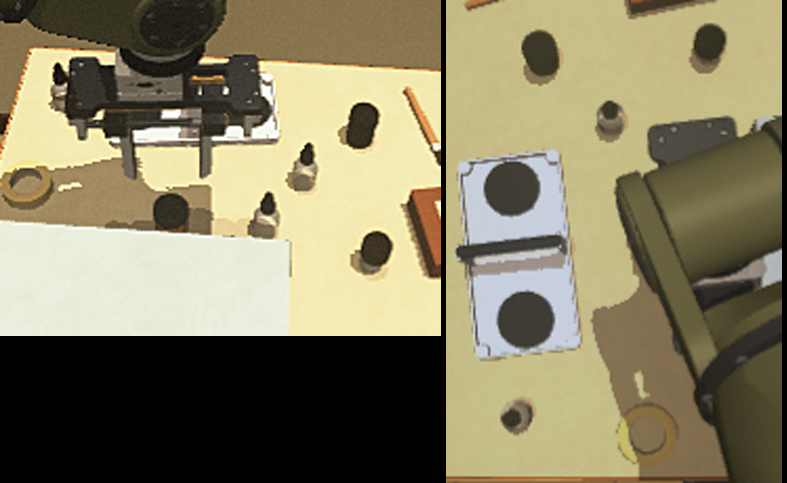

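The crop shows the fingertips at (222,214) and (257,214), centred above the can at (240,230), and clear of the bottle at (287,232). I descend and grip.

Request:
step_arm([
  [[0.07,0,0.8,0,0,0],[0.07,0,1.6,0,0,0],[0.07,0,2.4,0,0,0],[0.07,0,3.0,0,0,0],[0.07,0,3.3,0,0,0],[0.07,0,3.35,0,0,0],[0.07,0,3.35,0,0,0]],
])

```text
time_s: 4.18
ee_pos: [0.4571, 0.207, 0.0163]
eef_rot: [3.14, -0.0, 1.674]
force: [-0.6, -0.3, 0.7]
grip_width: 0.0658
grip_force: 0.0
```

Request:
step_arm([
  [[0,0,0,0,0,0],[0,0,0,0,0,0],[0,0,0,0,0,0],[0,0,0,0,0,0],[0,0,0,0,0,0],[0,0,0,0,0,0],[0,0,0,0,0,0],[0,0,0,0,0,0]],
], grip=0.2, squeeze=12)

```text
time_s: 4.85
ee_pos: [0.4567, 0.2074, 0.0155]
eef_rot: [3.141, -0.0, 1.674]
force: [-0.9, -0.6, 6.8]
grip_width: 0.04
grip_force: 12.0
```

```bash
python3 go.py .456 .207 .12 1.679
```

```text
4.85 [0.4567 0.2074 0.0155] [ 3.141 -0.     1.674] F [-0.9 -0.6  6.8] grip 0.04 12.0
units [-0.01 -0.02 -3.48] [ 0.01 -0.   -0.04]
```

Request:
step_arm([
  [[0,0,-0.3,0,0,0],[0,0,-0.9,0,0,0],[0,0,-1.5,0,0,0],[0,0,-2.1,0,0,0],[0,0,-2.4,0,0,0],[0.4,-0.1,-2.5,0,0,0],[1.1,-0.3,-2.5,0,0,0],[1.9,-0.5,-2.5,0,0,0]],
])

```text
time_s: 5.52
ee_pos: [0.435, 0.263, 0.0897]
eef_rot: [-3.141, 0.0, 1.673]
force: [0.9, 1.0, -0.3]
grip_width: 0.0402
grip_force: 12.0
```

```bash
python3 go.py .3975 .3744 .09 1.679
```

```text
5.52 [0.435  0.263  0.0897] [-3.141  0.     1.673] F [ 0.9  1.  -0.3] grip 0.0402 12.0
units [ 3.82 -0.87 -0.01] [-0.    0.   -0.06]
```

Request:
step_arm([
  [[0.8,-0.2,0,0,0,0],[1.6,-0.4,0,0,0,0],[2.4,-0.55,0,0,0,0],[3.1,-0.7,0,0,0,0],[3.6,-0.8,0,0,0,0],[3.8,-0.87,0,0,0,0],[3.8,-0.87,0,0,0,0],[3.8,-0.87,0,0,0,0]],
])

```text
time_s: 6.18
ee_pos: [0.3975, 0.3729, 0.0895]
eef_rot: [-3.141, 0.001, 1.675]
force: [0.1, -0.2, -0.1]
grip_width: 0.0399
grip_force: 12.0
```

```bash
python3 - <<'E'
from h import *
a=snap("side","s3");b=snap("top","t3")
a=a[130:290,160:370];b=b[90:320,180:340]
f=lambda i:cv2.resize(i,None,fx=2.1,fy=2.1,interpolation=cv2.INTER_CUBIC)
A,B=f(a),f(b);H=max(A.shape[0],B.shape[0]);P=lambda i:cv2.copyMakeBorder(i,0,H-i.shape[0],0,5,0)
cv2.imwrite("pics/crop3.png",np.hstack([P(A),P(B)])[:,:,::-1])
E
python3 go.py .3975 .3744 .0175 1.679
```

```text
6.28 [0.398  0.3724 0.0898] [-3.141  0.     1.674] F [ 1.4 -0.  -1.4] grip 0.0396 12.0
units [ 0.07 -0.01  2.41] [-0.    0.   -0.05]
```

View pics/crop3.png

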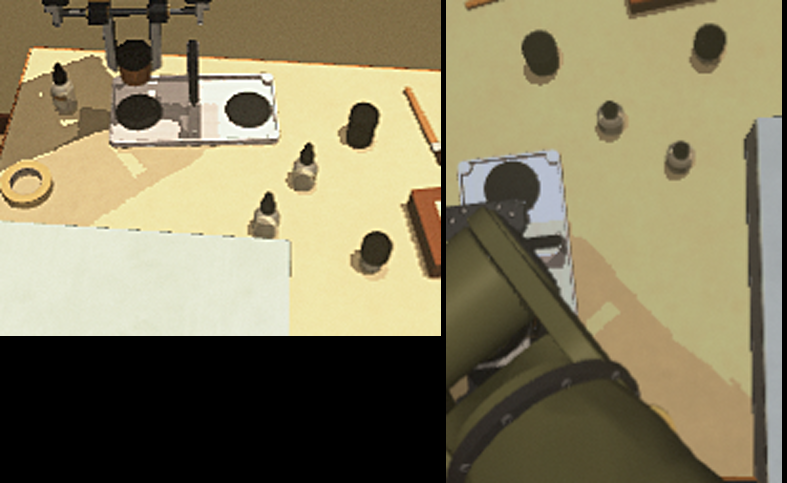

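The crop shows the amber can held upright at side (224,159), above the near pad at (226,183). I lower it gently.

Request:
step_arm([
  [[0.07,0,0.6,0,0,0],[0.07,0,1.2,0,0,0],[0.07,0,1.7,0,0,0],[0.07,0,2.0,0,0,0],[0.07,0,2.2,0,0,0],[0.07,0,2.3,0,0,0],[0.07,0,2.37,0,0,0],[0.07,0,2.37,0,0,0]],
])

```text
time_s: 6.95
ee_pos: [0.3979, 0.3752, 0.0191]
eef_rot: [3.141, -0.0, 1.674]
force: [0.6, 0.6, -0.1]
grip_width: 0.0398
grip_force: 12.0
```

```bash
python3 go.py .3975 .3744 .0175 1.679
```

```text
6.95 [0.3979 0.3752 0.0191] [ 3.141 -0.     1.674] F [ 0.6  0.6 -0.1] grip 0.0398 12.0
units [-0.03 -0.02  0.05] [ 0.   -0.   -0.05]
```

Request:
step_arm([
  [[0,0,0.03,0,0,0],[0,0,0.06,0,0,0],[0,0,0.06,0,0,0]],
])

```text
time_s: 7.2
ee_pos: [0.3981, 0.3756, 0.0184]
eef_rot: [3.14, -0.001, 1.674]
force: [-3.0, -2.5, 9.2]
grip_width: 0.04
grip_force: 12.0
```

Request:
step_arm([
  [[0,0,0,0,0,0],[0,0,0,0,0,0],[0,0,0,0,0,0],[0,0,0,0,0,0],[0,0,0,0,0,0]],
], grip=0.6)

```text
time_s: 7.62
ee_pos: [0.3977, 0.3752, 0.017]
eef_rot: [-3.142, -0.0, 1.674]
force: [0.3, -0.6, 0.6]
grip_width: 0.0564
grip_force: 0.0
```

Request:
step_arm([
  [[0,0,-0.3,0,0,0],[0,0,-0.9,0,0,0],[0,0,-1.7,0,0,0],[0,0,-2.6,0,0,0],[0,0,-3.2,0,0,0],[-0.5,0.5,-3.5,0,0,0],[-1.2,1.2,-3.5,0,0,0],[-2.0,2.0,-3.5,0,0,0]],
])

```text
time_s: 8.28
ee_pos: [0.464, 0.3218, 0.1238]
eef_rot: [3.14, -0.001, 1.676]
force: [0.6, 1.3, -0.0]
grip_width: 0.0563
grip_force: 0.0
```

```bash
python3 go.py .5628 .209 .12 1.679
```

```text
8.28 [0.464  0.3218 0.1238] [ 3.140e+00 -1.000e-03  1.676e+00] F [ 0.6  1.3 -0. ] grip 0.0563 0.0
units [-4.09  2.88  0.13] [ 0.02 -0.01 -0.03]
```

Request:
step_arm([
  [[-0.8,0.6,0,0,0,0],[-1.6,1.2,0,0,0,0],[-2.4,1.8,0,0,0,0],[-3.2,2.3,0,0,0,0],[-3.8,2.7,0,0,0,0],[-4.1,2.9,0,0,0,0],[-4.1,2.9,0,0,0,0],[-4.1,2.9,0,0,0,0]],
])

```text
time_s: 8.95
ee_pos: [0.5625, 0.2087, 0.1222]
eef_rot: [-3.141, -0.0, 1.674]
force: [-0.5, 0.1, 0.0]
grip_width: 0.0563
grip_force: 0.0
```

```bash
python3 - <<'E'
from h import *
a=snap("side","s4");b=snap("top","t4")
a=a[130:290,160:370];b=b[90:320,180:340]
f=lambda i:cv2.resize(i,None,fx=2.1,fy=2.1,interpolation=cv2.INTER_CUBIC)
A,B=f(a),f(b);H=max(A.shape[0],B.shape[0]);P=lambda i:cv2.copyMakeBorder(i,0,H-i.shape[0],0,5,0)
cv2.imwrite("pics/crop4.png",np.hstack([P(A),P(B)])[:,:,::-1])
E
python3 go.py .5628 .209 .018 1.679
```

```text
9.05 [0.5621 0.2095 0.1222] [-3.142 -0.     1.675] F [ 0.3 -0.6 -0.2] grip 0.0565 0.0
units [-0.02  0.02  3.47] [-0.   -0.   -0.03]
```

View pics/crop4.png

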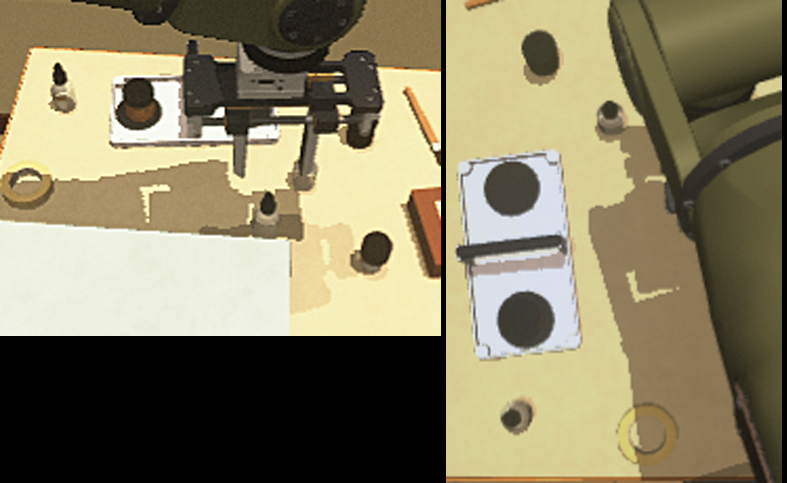

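The crop shows the can upright on the near pad at side (226,178), and the fingertips at (274,213) and (307,213) straddling the right-hand bottle at (287,230). I descend and grip.

Request:
step_arm([
  [[0,0,0.8,0,0,0],[0,0,1.6,0,0,0],[0,0,2.4,0,0,0],[0,0,3.0,0,0,0],[0,0,3.35,0,0,0],[0,0,3.45,0,0,0],[0,0,3.45,0,0,0]],
])

```text
time_s: 9.63
ee_pos: [0.5624, 0.2089, 0.0185]
eef_rot: [-3.141, 0.0, 1.675]
force: [0.6, 0.5, -0.4]
grip_width: 0.0564
grip_force: 0.0
```

Request:
step_arm([
  [[0,0,0,0,0,0],[0,0,0,0,0,0],[0,0,0,0,0,0],[0,0,0,0,0,0],[0,0,0,0,0,0],[0,0,0,0,0,0],[0,0,0,0,0,0],[0,0,0,0,0,0]],
], grip=0.1, squeeze=12)

```text
time_s: 10.3
ee_pos: [0.5631, 0.2084, 0.0191]
eef_rot: [3.141, -0.0, 1.674]
force: [-1.7, 0.4, 6.2]
grip_width: 0.0283
grip_force: 12.0
```

```bash
python3 go.py .5368 .3893 .0205 1.679
```

```text
10.3 [0.5631 0.2084 0.0191] [ 3.141 -0.     1.674] F [-1.7  0.4  6.2] grip 0.0283 12.0
units [ 6.09 -0.25 -0.05] [ 0.01 -0.   -0.05]
```

Request:
step_arm([
  [[0,0,-0.3,0,0,0],[0,0,-0.9,0,0,0],[0,0,-1.6,0,0,0],[0,0,-2.3,0,0,0],[0,0,-2.7,0,0,0],[0,0,-2.8,0,0,0],[0.5,0,-2.8,0,0,0],[1.2,-0.05,-2.8,0,0,0]],
])

```text
time_s: 10.97
ee_pos: [0.5575, 0.2437, 0.1017]
eef_rot: [-3.141, 0.0, 1.672]
force: [0.3, 0.3, -0.9]
grip_width: 0.0285
grip_force: 12.0
```

Request:
step_arm([
  [[0.8,0,0,0,0,0],[1.6,-0.1,0,0,0,0],[2.4,-0.1,0,0,0,0],[3.2,-0.15,0,0,0,0],[4.0,-0.2,0,0,0,0],[4.6,-0.2,0,0,0,0],[4.88,-0.2,0,0,0,0],[4.88,-0.2,0,0,0,0]],
])

```text
time_s: 11.63
ee_pos: [0.5353, 0.3906, 0.101]
eef_rot: [-3.14, 0.001, 1.676]
force: [-0.4, -0.2, -1.4]
grip_width: 0.0288
grip_force: 12.0
```

```bash
python3 - <<'E'
from h import *
a=snap("side","s5");b=snap("top","t5")
a=a[90:290,160:370];b=b[90:320,180:340]
f=lambda i:cv2.resize(i,None,fx=2.1,fy=2.1,interpolation=cv2.INTER_CUBIC)
A,B=f(a),f(b);H=max(A.shape[0],B.shape[0]);P=lambda i:cv2.copyMakeBorder(i,0,H-i.shape[0],0,5,0)
cv2.imwrite("pics/crop5.png",np.hstack([P(A),P(B)])[:,:,::-1])
E
python3 go.py .5368 .3893 .0220 1.679
```

```text
11.73 [0.5362 0.3885 0.1016] [-3.140e+00  1.000e-03  1.674e+00] F [ 0.2 -0.3 -0.4] grip 0.0286 12.0
units [0.03 0.02 2.65] [-0.01  0.01 -0.04]
```

View pics/crop5.png

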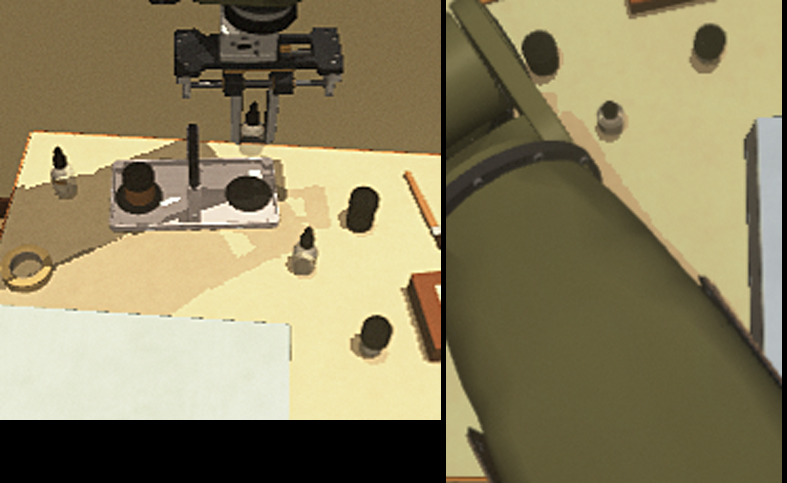

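The crop shows the bottle held upright at side (280,150), above the far pad at (278,182), with the can on the near pad. I lower it.

Request:
step_arm([
  [[0,0,0.6,0,0,0],[0,0,1.2,0,0,0],[0,0,1.8,0,0,0],[0,0,2.2,0,0,0],[0,0,2.45,0,0,0],[0,0,2.57,0,0,0],[0,0,2.62,0,0,0],[0,0,2.62,0,0,0]],
])

```text
time_s: 12.4
ee_pos: [0.5368, 0.389, 0.0244]
eef_rot: [3.141, -0.0, 1.674]
force: [0.2, -0.4, -0.5]
grip_width: 0.028
grip_force: 12.0
```

Request:
step_arm([
  [[0,0,0.03,0,0,0],[0,0,0.06,0,0,0],[0,0,0.06,0,0,0]],
])

```text
time_s: 12.65
ee_pos: [0.5366, 0.3891, 0.0225]
eef_rot: [3.141, -0.0, 1.674]
force: [-0.9, 0.0, -0.6]
grip_width: 0.0281
grip_force: 12.0
```

Request:
step_arm([
  [[0,0,0.03,0,0,0],[0,0,0.06,0,0,0],[0,0,0.06,0,0,0]],
])

```text
time_s: 12.9
ee_pos: [0.5368, 0.3894, 0.0219]
eef_rot: [3.14, -0.001, 1.674]
force: [-4.0, -1.7, 9.9]
grip_width: 0.0285
grip_force: 12.0
```

Request:
step_arm([
  [[0,0,0,0,0,0],[0,0,0,0,0,0],[0,0,0,0,0,0],[0,0,0,0,0,0],[0,0,0,0,0,0]],
], grip=0.55)

```text
time_s: 13.32
ee_pos: [0.5365, 0.389, 0.0202]
eef_rot: [-3.141, 0.0, 1.674]
force: [-0.2, 0.1, -0.6]
grip_width: 0.0512
grip_force: 0.0
```

Request:
step_arm([
  [[0,0,-0.3,0,0,0],[0,0,-0.9,0,0,0],[0,0,-1.7,0,0,0],[0,0,-2.6,0,0,0],[0,0,-3.4,0,0,0],[-0.5,0,-3.7,0,0,0],[-1.5,0,-3.7,0,0,0],[-2.7,0,-3.7,0,0,0]],
])

```text
time_s: 13.98
ee_pos: [0.5445, 0.3078, 0.1317]
eef_rot: [3.141, -0.0, 1.676]
force: [0.6, 0.5, -0.5]
grip_width: 0.0516
grip_force: 0.0
```

Request:
step_arm([
  [[-1.2,0,0,0,0,0],[-2.4,0,0,0,0,0],[-3.6,0,0,0,0,0],[-4.5,-0.5,0,0,0,0],[-5,-1.0,0,0,0,0],[-5,-1,0,0,0,0]],
])

```text
time_s: 14.48
ee_pos: [0.5288, 0.1525, 0.1311]
eef_rot: [-3.14, 0.001, 1.671]
force: [-0.1, 0.2, -0.0]
grip_width: 0.0517
grip_force: 0.0
```

```bash
python3 - <<'E'
from fit import *
a=snap("side","s6");b=snap("top","t6")
fit(tray,"tray",[.467,.382,.108])
fit(bottle,"dropper_bottle",[.5366,.389],z0=.003)
fit(can,"amber_can",[.3975,.3752],z0=.003)
a=a[110:290,160:370];b=b[90:320,180:340]
f=lambda i:cv2.resize(i,None,fx=2.1,fy=2.1,interpolation=cv2.INTER_CUBIC)
A,B=f(a),f(b);H=max(A.shape[0],B.shape[0]);P=lambda i:cv2.copyMakeBorder(i,0,H-i.shape[0],0,5,0)
cv2.imwrite("pics/crop6.png",np.hstack([P(A),P(B)])[:,:,::-1])
E
python3 go.py .467 .382 .125 1.679
```

```text
no mask tray side
tray ['top'] [0.4667 0.3811 0.1065] 0.136
tray ['top'] [0.4667 0.3811 0.1065] 0.136
no mask dropper_bottle side
dropper_bottle ['top'] [0.5361 0.391 ] 0.113
dropper_bottle ['top'] [0.5361 0.391 ] 0.113
amber_can ['side', 'top'] [0.3984 0.3755] 0.934
amber_can ['side'] [0.3952 0.3798] 0.865
amber_can ['top'] [0.3986 0.3756] 0.049
14.88 [0.5306 0.1567 0.1311] [-3.141  0.     1.675] F [0.2 0.7 0. ] grip 0.0517 0.0
units [ 7.69 -1.33  0.2 ] [-0.    0.   -0.04]
```

View pics/crop6.png

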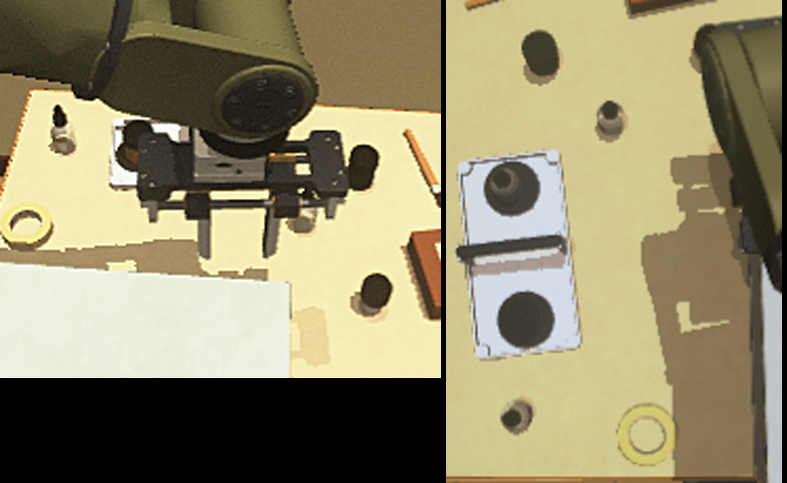

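Top view: the bottle stands on the far pad at (293→col 422/row 180 px area) and the can's lid shows on the near pad. The fits put the tray unmoved at (0.467, 0.381, 0.107 rad). Now I move over the grip bar.

Request:
step_arm([
  [[1,-0.2,0,0,0,0],[2.1,-0.4,0,0,0,0],[3.2,-0.6,0,0,0,0],[4.3,-0.8,0,0,0,0],[5.4,-1.0,0,0,0,0],[6.5,-1.2,0,0,0,0],[7.3,-1.33,0,0,0,0],[7.67,-1.33,0,0,0,0]],
], grip=0.42)

```text
time_s: 15.55
ee_pos: [0.4655, 0.3839, 0.1311]
eef_rot: [-3.141, -0.0, 1.677]
force: [-0.3, -0.5, 0.4]
grip_width: 0.0395
grip_force: 0.0
```

Request:
step_arm([
  [[0,0,0,0,0,0],[0,0,0,0,0,0],[0,0,0,0,0,0]],
])

```text
time_s: 15.8
ee_pos: [0.4675, 0.3798, 0.1312]
eef_rot: [-3.141, 0.0, 1.673]
force: [0.3, -0.0, 0.3]
grip_width: 0.0391
grip_force: 0.0
```

```bash
python3 - <<'E'
from h import *
a=snap("side","s7")
a=a[70:230,160:370]
cv2.imwrite("pics/crop7.png",cv2.resize(a,None,fx=3.5,fy=3.5,interpolation=cv2.INTER_CUBIC)[:,:,::-1])
E
python3 go.py .467 .3815 .056 1.679
```

```text
15.85 [0.4676 0.3797 0.1313] [-3.141  0.     1.673] F [ 0.1 -0.3 -0.3] grip 0.0396 0.0
units [ 0.06 -0.01  2.51] [-0.    0.   -0.06]
```

View pics/crop7.png

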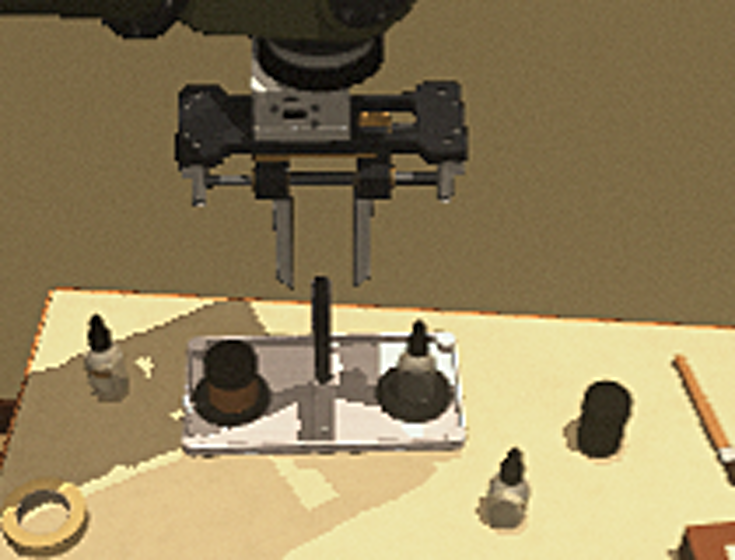

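The crop shows the can and the bottle standing upright on the two pads, side ≈(226,175) and (279,175), with the fingers straddling the grip bar. I descend and pinch.

Request:
step_arm([
  [[0.05,0,0.6,0,0,0],[0.05,0,1.2,0,0,0],[0.05,0,1.8,0,0,0],[0.05,0,2.2,0,0,0],[0.05,0,2.45,0,0,0],[0.05,0,2.52,0,0,0],[0.05,0,2.52,0,0,0]],
])

```text
time_s: 16.43
ee_pos: [0.4671, 0.3821, 0.0558]
eef_rot: [-3.141, 0.0, 1.674]
force: [-0.2, 0.7, -0.7]
grip_width: 0.0393
grip_force: 0.0
```

Request:
step_arm([
  [[0,0,0,0,0,0],[0,0,0,0,0,0],[0,0,0,0,0,0],[0,0,0,0,0,0],[0,0,0,0,0,0],[0,0,0,0,0,0],[0,0,0,0,0,0],[0,0,0,0,0,0]],
], grip=0.0, squeeze=10)

```text
time_s: 17.1
ee_pos: [0.4669, 0.3825, 0.0562]
eef_rot: [3.141, -0.0, 1.674]
force: [-2.9, -1.5, 5.6]
grip_width: 0.0118
grip_force: 10.0
```

Request:
step_arm([
  [[0,0,0,0,0,0],[0,0,0,0,0,0],[0,0,0,0,0,0],[0,0,0,0,0,0]],
], squeeze=50)

```text
time_s: 17.43
ee_pos: [0.4669, 0.3825, 0.0562]
eef_rot: [3.141, -0.0, 1.674]
force: [-3.0, -0.9, 6.7]
grip_width: 0.0116
grip_force: 50.0
```

Gripped at 11.7 mm, which matches the bar. I lift slowly straight up by 100 mm (3.33 units).

Request:
step_arm([
  [[0,0,-0.05,0,0,0],[0,0,-0.1,0,0,0],[0,0,-0.2,0,0,0],[0,0,-0.3,0,0,0],[0,0,-0.4,0,0,0],[0,0,-0.5,0,0,0],[0,0,-0.55,0,0,0],[0,0,-0.55,0,0,0]],
])

```text
time_s: 18.1
ee_pos: [0.4671, 0.3825, 0.0728]
eef_rot: [3.141, -0.0, 1.674]
force: [-0.3, -0.0, -4.4]
grip_width: 0.0114
grip_force: 50.0
```

Request:
step_arm([
  [[0,0,-0.1,0,0,0],[0,0,-0.25,0,0,0],[0,0,-0.45,0,0,0],[0,0,-0.65,0,0,0],[0,0,-0.85,0,0,0],[0,0,-1.05,0,0,0],[0,0,-1.25,0,0,0],[0,0,-1.4,0,0,0]],
])

```text
time_s: 18.77
ee_pos: [0.467, 0.3825, 0.1152]
eef_rot: [3.141, -0.0, 1.674]
force: [-1.3, -0.1, -5.2]
grip_width: 0.0112
grip_force: 50.0
```

Request:
step_arm([
  [[0,0,-0.2,0,0,0],[0,0,-0.4,0,0,0],[0,0,-0.6,0,0,0],[0,0,-0.8,0,0,0],[0,0,-1.0,0,0,0],[0,0,-1.2,0,0,0],[0,0,-1.32,0,0,0],[0,0,-1.38,0,0,0]],
])

```text
time_s: 19.43
ee_pos: [0.467, 0.3825, 0.1564]
eef_rot: [3.141, -0.0, 1.674]
force: [0.6, 0.9, -4.8]
grip_width: 0.0115
grip_force: 50.0
```

Request:
step_arm([
  [[0,0,0,0,0,0],[0,0,0,0,0,0],[0,0,0,0,0,0],[0,0,0,0,0,0],[0,0,0,0,0,0],[0,0,0,0,0,0],[0,0,0,0,0,0],[0,0,0,0,0,0]],
])

```text
time_s: 20.1
ee_pos: [0.4669, 0.3824, 0.1556]
eef_rot: [-3.142, 0.0, 1.674]
force: [-0.0, -0.0, -4.3]
grip_width: 0.0118
grip_force: 50.0
```

```bash
python3 - <<'E'
from h import *
a=snap("side","s8")
a=a[50:220,160:370]
cv2.imwrite("pics/crop8.png",cv2.resize(a,None,fx=3.5,fy=3.5,interpolation=cv2.INTER_CUBIC)[:,:,::-1])
# expected rim-bottom corners if level at 0.1 m, in crop pixels
o=ctrl.get_obs();c=np.cos(.108);s=np.sin(.108)
for u,v in((-.105,-.055),(.105,-.055)):
    print(((proj("side",np.array([.467+c*u-s*v,.3825+s*u+c*v,o["ee_pos"][2]-.056]))-[160,50]+.5)*3.5).round(1))
E
python3 go.py .467 .3825 .156 1.679
```

```text
[170.9 439. ]
[476.6 432. ]
20.15 [0.4669 0.3824 0.1556] [-3.142  0.     1.674] F [ 0.1  0.1 -4.6] grip 0.0114 50.0
units [ 0.    0.   -0.01] [-0.    0.   -0.05]
```

View pics/crop8.png

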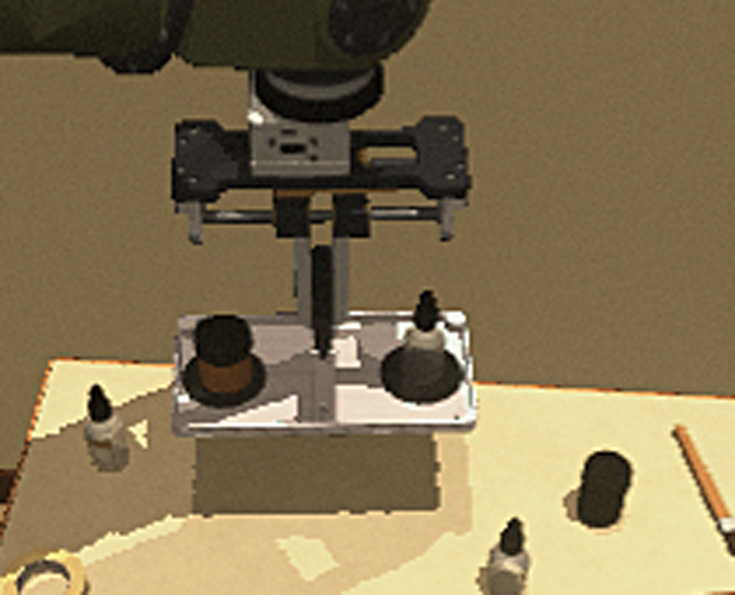

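The tray hangs level. Its bottom corners are at crop (172,434) and (478,432), against (171,439) and (477,432) expected for level at 10 cm. The can and bottle stand on their pads, and the weight is steady at about 4.5 N.

```bash
python3 -c "
from station import ctrl
print(ctrl.hand_in())"
```

```text
the job is handed in; nothing more can be done
None
```

I handed the job in at about 20 s: the bottle stands on the far pad and the can on the near pad, with the tray held level and still by its grip bar about 10 cm above the desk.

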